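# Tare the dial scale with the sample tube on it

### The job

Take the red-capped sample tube out of the blue rack and lower it gently, not dropping it, to stand upright in the blue cup on the scale's pan, without pushing the pan down onto its stop. Then tare the scale: turn the grey bezel knob until the yellow zero mark on its black flange lies in line with the red needle, and let go. Leave the green-capped tubes in the rack and do not knock the other things on the table about.

Things in the scene. Friction and masses are not known exactly. Their poses are not given: they have to be found in the camera images.
- red_tube: the tube to be weighed: white, 28 mm across and 118 mm long, standing upright, with a red screw cap 33 mm across over its top 22 mm; 0.07 to 0.14 kg. Origin at the centre of its underside, z up along the tube.
- rack: fixed blue rack, 48 mm (its x) by 140 mm (its y) and 62 mm high, with three square 40 mm compartments in a row along its y, one tube standing in each on the 4 mm floor; which tube is in which compartment varies. The tubes rise 60 mm above its walls and stand about 45 mm apart. Origin at the centre of its underside; fingers closing along its x pass beside the row.
- green_tube_a: green-capped tube like the red one, in the rack; leave it there. Origin at the centre of its underside.
- green_tube_b: the other green-capped tube in the rack; leave it there. Origin at the centre of its underside.
- scale: fixed white dial scale, 210 mm (its x) by 390 mm (its y), top face 60 mm above the table. Origin at the centre of its underside. The dial axis is 100 mm to its +y, the pan's axis 95 mm to its -y.
- cup_floor (a point): centre of the inner floor of the blue cup fixed on the pan, 95 mm above the table when the pan is empty; it sinks with the pan. The cup's inner diameter is 46 mm and its inner depth 51 mm.
- pan (a joint): how far the sprung pan (steel, 116 mm across) has sunk, m: 0 empty, 0.005 to 0.010 with the tube standing in the cup, 0.020 on its stop. Spring 140 N/m, so a push of 2.8 N in all reaches the stop; well damped, settles within about 1 s.
- dial_center (a point): point on the dial axis (vertical) on the upper face of the knob's flange, 74 mm above the table. The grey knob, 54 mm across, rises from here to 34 mm above it; that is the part to grip, from above at any yaw.
- bezel (a joint): angle of the bezel knob, rad, counter-clockwise from above positive; turns freely more than a full turn either way from any start, with stiff friction of about 0.12 N m, and stays where it is left. At 0 the zero mark lies towards the scale's +x.
- zero_mark (a point): outer end of the yellow zero mark (20 mm long, 6 mm wide) on the upper face of the knob's black flange, which is 100 mm across and 4 mm thick; 50 mm from the dial axis; turns with the knob. A second yellow line on the knob's top points the same way.
- needle (a joint): angle of the red needle, rad, counter-clockwise from above positive, same zero as the bezel: it is -200 rad/m times the pan's sinking, so it turns clockwise under load (about 1 to 2 rad for this tube). The fingers do not move it.
- needle_point (a point): point on the red needle 50 mm from the dial axis, 67 mm above the table. The needle runs from the axis under the flange and shows beyond the flange's edge out to 78 mm from the axis.
- kit_carton: white and blue test-kit carton, 70 x 120 x 85 mm, loose bystander, origin at the centre of its underside.
- wash_bottle: white bottle with red cap, 66 mm across, 160 mm high, loose bystander, origin at the centre of its underside.
- jar: amber jar with white lid, 56 mm across, 60 mm high, loose bystander, origin at the centre of its underside.
- reagent: glass bottle with blue cap, 50 mm across, 90 mm high, loose bystander, origin at the centre of its underside.
- beaker: glass beaker, 70 mm across, 80 mm high, loose bystander, origin at the centre of its underside.
There are look-alikes about, which are no part of the job. Leave any purple look-alike of the red_tube alone.

How it is judged:
By the outcome, as a careful person would: the job done as asked, in the order asked, and still so for the second after the job is handed in, with the robot touching nothing.
It also fails if it takes over 67 s, if anything falls off the work surface, if the arm or the gripper's body presses on something with over 40 N, if the wrist force passes 120 N, or if a joint passes its speed limit or range.

### The arm

A 7-joint arm with a two-finger parallel gripper is mounted at the origin on the work surface. World frame = base frame: x ahead of the robot, y to its left, z up, the work surface at z = 0. Lengths are in m, angles in rad, forces in N, time in s.
With the tool pointing down it reaches from about 0.425 to 0.925 m from the base axis. Payload 6.8 kg.
Tool frame: the origin (TCP) lies at the very end of the fingers, on their centre line; the grasp point (between the pads) lies 19 mm behind it; z points along the fingers, y is the line along which they close (so a half turn about z gives the same grasp; the last joint's range is limited). The gripper opens to 85 mm and grips with 20 to 120 N. Pads are 22 mm wide; open, the fingers measure 114 mm over their backs; the gripper's body (76 mm by 85 mm) begins 54 mm behind the grasp point. The pads swing forward as they close: fully open they stand 13 mm farther back than shut.
Start: joints at [1.163, 0.477, 0.022, 1.555, -0.011, 1.109, -0.083], TCP at [0.199, -0.645, 0.209] pointing down, gripper open.
Joint ranges: [-2.96, 2.96], [-0.34, 2.1], [-1.41, 1.46], [0.24, 2.44], [-1.37, 4.51], [0.17, 1.92], [-2.96, 2.96]. Speed limits (rad/s): [2.39, 2.39, 3.14, 3.14, 3.14, 3.14, 3.14].

### API

Orientations are given as a unit quaternion [w, x, y, z].
In Python, from station import bot gives the robot as it stands.
- The arm moves only by the tool jog_arm, never from a script. Its argument "motion" is a list of rows, each a list of 7 numbers: the turn, a rotation vector about the tool's x, y, z in rad, then the shift along the tool's x, y, z in mm, then the finger opening in mm, from 0 to 85.4. A call has 1 to 10 rows; each row is the pose to reach, as a shift and turn from the pose commanded when the call began, along the tool's axes at that moment; what a row does not reach only later rows make up. A row lasts 1/8 s, in which the tool goes at most 62.5 mm and 10.7 degrees, less where a joint would pass 70% of its speed; a pose out of reach is approached as far as the arm can. A call with a gripper value outside its range is refused whole. The fingers move at their own pace and stop on an object; "grip_force" is the grip in N (left out, the last holds). Time passes only in rows, so rows that repeat a pose let the fingers close. It gives the time, the measured TCP pose, the force, the opening and the grip force at its end, in the units of the state.
- bot.get_obs(): the state, without advancing time (a new reading comes with each control period).
- bot.read_camera(name): name is "side" or "top"; returns a dict with "pixels" (480x640x3 uint8, red, green, blue), "camera_matrix" (3x3 intrinsics, pixels), "distortion" ([k1, k2, p1, p2, k3] as OpenCV has them; the pictures are not rectified), "T" (4x4, takes a point from camera to world coordinates). Camera axes: x right, y down, z forward; pixel columns grow to the right and rows downward; lengths in m; the calibration is good to about 2 mm. A picture is of the moment at which its call begins. There is no depth.
- bot.hand_in(): hands the job in; it is judged then, once.
Trained networks look in a picture, given as the dict that the camera call returned (one of the last four; its "shot" number tells which), for a name from the list of things; names that differ only in an ending like _2 or _b are one class to them, and where a whole thing is asked for, a point or a joint stands for the part that bears it (a point fixed in the world has none). Each returns a list of dicts, best first, with "score" (0 to 1); they miss things now and then, are a little off and sometimes report something else, mostly with a low value. They report only what shows in the picture. A call takes as long as a camera call. They do not tell look-alikes from the thing itself.
- bot.spot_in(thing, picture): "xy" ([column, row] in pixels, amid what is visible of it).
- bot.tip_of(thing, picture): "xy" ([column, row] in pixels: a listed point, or the origin of a listed thing).
The state is a dict: "t": time; "q": joint angles; "joint_vel": joint speeds; "joint_torque": joint torques, N m; "eef_pos": TCP position; "tool_rot": TCP orientation; "contact_force": force on the tool from outside, world axes, zero at the start; "torque": the same for the moment, N m; "gripper_width": opening from 0.0 (shut) to 1.0 (fully open); "grasp_force": force on a finger pad.
Only numpy, scipy, OpenCV 4.12 (cv2) and the standard library are available. Lean on these libraries where they do the work, as an engineer would, in place of code of your own. Each camera call takes 0.05 s, during which the arm holds its last target. There are 200 camera calls.

## Working session

There is one attempt and no reset: what is moved stays moved. The work goes in short steps, Python scripts to look and compute and a tool call to move; the robot and the scene stay as the last step left them, time stands still between calls to the robot, and variables do not carry over. Pictures are saved under pics/ and viewed, at most 10 in all, crops included, and the job is handed in when it is done.

Besides the shell and the picture viewer there is one more tool, called after "Emit:" as name([rows], argument=value, ...), one row to a line, values as JSON. jog_arm: Moves the arm, as the interface text tells. Its arguments: {"type":"object","properties":{"motion":{"type":"array"},"grip_force":{"type":"number"}},"required":["motion"]}

```bash
mkdir -p pics; ls; cat > h.py <<'E'
import numpy as np, cv2
from station import bot
from scipy.spatial.transform import Rotation as R
def ray(p,xy):
    K=np.array(p["camera_matrix"]);d=np.array(p["distortion"]);T=np.array(p["T"])
    u=cv2.undistortPoints(np.array([[xy]],float),K,d)[0,0]
    return T[:3,3],T[:3,:3]@np.array([u[0],u[1],1.])
def at_z(p,xy,z):
    o,v=ray(p,xy);return o+v*(z-o[2])/v[2]
def proj(p,X):
    T=np.linalg.inv(np.array(p["T"]));r,_=cv2.Rodrigues(T[:3,:3])
    return cv2.projectPoints(np.array(X,float).reshape(-1,1,3),r,T[:3,3],np.array(p["camera_matrix"]),np.array(p["distortion"]))[0][:,0]
def tri(a,xa,b,xb):
    A=np.zeros((3,3));B=np.zeros(3)
    for p,x in((a,xa),(b,xb)):
        o,v=ray(p,x);v=v/np.linalg.norm(v);M=np.eye(3)-np.outer(v,v);A+=M;B+=M@o
    return np.linalg.solve(A,B)
def save(p,n): cv2.imwrite("pics/"+n,cv2.cvtColor(p["pixels"],cv2.COLOR_RGB2BGR))
def tool(): 
    o=bot.get_obs();q=o["tool_rot"];return np.array(o["eef_pos"]),R.from_quat([q[1],q[2],q[3],q[0]]).as_matrix(),o
E
python3 - <<'E'
from h import *
np.set_printoptions(precision=4,suppress=True)
ps={n:bot.read_camera(n) for n in("top","side")}
for n,p in ps.items():
    save(p,n+"0.png");print(n,np.array(p["T"])[:3,3])
    for t in["red_tube","rack","scale","cup_floor","dial_center","zero_mark","needle_point","kit_carton","wash_bottle","jar","reagent","beaker"]:
        print(t,[(np.round(d["xy"]).tolist(),round(d["score"],2)) for d in bot.tip_of(t,p)[:4]])
print(tool())
E
```

```text
pics
top [0.3237 0.0643 1.4799]
red_tube [([440.0, 304.0], 0.71), ([453.0, 270.0], 0.66)]
rack [([455.0, 271.0], 0.57)]
scale [([293.0, 252.0], 0.8)]
cup_floor [([324.0, 246.0], 0.8), ([176.0, 274.0], 0.48), ([411.0, 219.0], 0.37)]
dial_center [([252.0, 251.0], 0.81)]
zero_mark [([233.0, 252.0], 0.56)]
needle_point []
kit_carton [([357.0, 182.0], 0.82), ([178.0, 275.0], 0.57)]
wash_bottle [([283.0, 184.0], 0.93)]
jar [([409.0, 219.0], 0.57)]
reagent [([470.0, 226.0], 0.85)]
beaker [([179.0, 275.0], 0.59)]
side [ 0.2656 -0.6502  1.0444]
red_tube [([360.0, 408.0], 0.82), ([310.0, 410.0], 0.57)]
rack [([359.0, 413.0], 0.73)]
scale [([293.0, 236.0], 0.9)]
cup_floor [([312.0, 236.0], 0.73)]
dial_center [([274.0, 184.0], 0.97), ([363.0, 410.0], 0.7)]
zero_mark [([269.0, 174.0], 0.76), ([354.0, 385.0], 0.66)]
needle_point [([355.0, 391.0], 0.52), ([293.0, 184.0], 0.47), ([274.0, 184.0], 0.37)]
kit_carton [([416.0, 269.0], 0.89), ([439.0, 412.0], 0.46)]
wash_bottle [([369.0, 202.0], 0.98), ([231.0, 160.0], 0.17)]
jar [([402.0, 336.0], 0.74)]
reagent [([438.0, 410.0], 0.82)]
beaker [([232.0, 156.0], 0.9), ([356.0, 389.0], 0.16)]
(array([ 0.1993, -0.6449,  0.2092]), array([[ 0.9554,  0.2953,  0.    ],
       [ 0.2953, -0.9554, -0.0001],
       [ 0.    ,  0.0001, -1.    ]]), {'t': 1.3, 'q': array([ 1.1629,  0.477 ,  0.0224,  1.5554, -0.0115,  1.1093, -0.0831]), 'joint_vel': array([ 0.0007, -0.0001, -0.0019,  0.0017, -0.0011,  0.0006, -0.0017]), 'joint_torque': array([  0.0002, -59.6328,   1.6073, -28.154 ,   0.0126,   0.0018,
         0.    ]), 'eef_pos': array([ 0.1993, -0.6449,  0.2092]), 'tool_rot': array([0.    , 0.9888, 0.1493, 0.    ]), 'contact_force': array([0.026 , 0.3693, 0.507 ]), 'torque': array([ 0.0386,  0.0146, -0.0098]), 'grasp_force': 0.0, 'gripper_width': 0.9977229712981215})
```

```bash
python3 - <<'E'
import cv2
a=cv2.imread("pics/top0.png");b=cv2.imread("pics/side0.png")
cv2.imwrite("pics/topc.png",cv2.resize(a[140:360,150:510],None,fx=2.2,fy=2.2,interpolation=cv2.INTER_CUBIC))
E
```

```text
(no output)
```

View pics/topc.png

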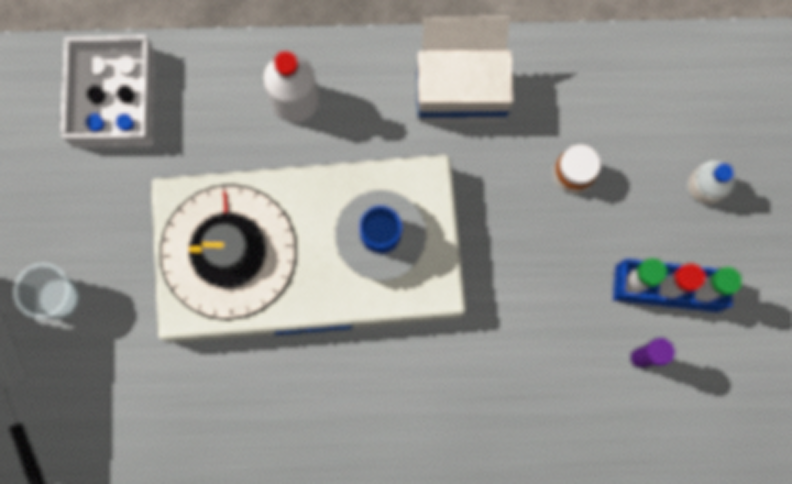

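View pics/side0.png

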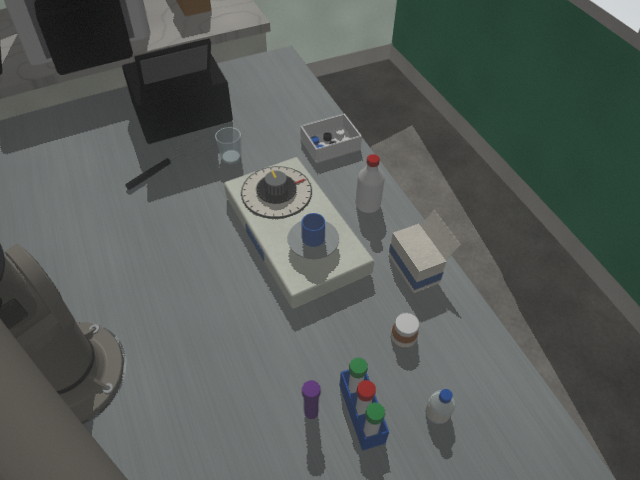

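```bash
python3 - <<'E'
from h import *
np.set_printoptions(precision=4,suppress=True)
ps={n:bot.read_camera(n) for n in("top","side")}
def blob(p,hs,box,smin=120,vmin=40):
    h=cv2.cvtColor(p["pixels"],cv2.COLOR_RGB2HSV);m=np.zeros(h.shape[:2],np.uint8)
    for a,b in hs:m|=cv2.inRange(h,(a,smin,vmin),(b,255,255))
    x0,y0,x1,y1=box;k=np.zeros_like(m);k[y0:y1,x0:x1]=m[y0:y1,x0:x1]
    n,l,s,c=cv2.connectedComponentsWithStats(k)
    return [(c[i].round(1).tolist(),int(s[i][4])) for i in range(1,n) if s[i][4]>4]
t,s=ps["top"],ps["side"]
red=[(0,8),(172,180)]
out={}
rt=blob(t,red,(430,240,500,290));gt=blob(t,[(50,80)],(430,240,500,290));print(rt,gt)
rs=blob(s,red,(340,350,395,430));gs=blob(s,[(50,80)],(335,340,400,430),80);print(rs,gs)
b=lambda L:np.array(max(L,key=lambda z:z[1])[0])
print("red tri",tri(t,b(rt),s,b(rs)),"topz.118",at_z(t,b(rt),.118),"side z.113",at_z(s,b(rs),.113))
for c,_ in gt:print("green top",at_z(t,c,.118))
for c,_ in gs:print("green side",at_z(s,c,.113))
print("cup blob",blob(t,[(105,125)],(300,220,350,270)),blob(s,[(105,125)],(295,205,332,252)))
print("needle",blob(t,red,(225,210,290,290)),blob(s,red,(240,160,320,220)))
ye=blob(t,[(18,32)],(220,230,290,290),110,90);print("yellow",ye,blob(s,[(18,32)],(240,160,300,200),110,90))
for nm,z in(("dial_center",.074),("cup_floor",.095),("scale",0),("rack",0),("zero_mark",.074)):
    for p in(t,s):print(nm,[at_z(p,d["xy"],z) for d in bot.tip_of(nm,p)[:1]])
for nm in("jar","reagent","kit_carton","wash_bottle","beaker"):print(nm,[at_z(s,d["xy"],0) for d in bot.tip_of(nm,s)[:1]])
cv2.imwrite("pics/crop.png",cv2.resize(cv2.cvtColor(np.hstack([t["pixels"][235:315,425:505],s["pixels"][350:430,325:405]]),cv2.COLOR_RGB2BGR),None,fx=4,fy=4,interpolation=cv2.INTER_CUBIC))
E
```

```text
[([463.0, 265.7], 141)] [([446.0, 263.3], 121), ([479.7, 267.5], 127)]
[([365.8, 389.7], 281)] [([357.9, 367.4], 292), ([374.8, 412.8], 326)]
red tri [ 0.5185 -0.32    0.1172] topz.118 [ 0.5185 -0.3198  0.118 ] side z.113 [ 0.5195 -0.3185  0.113 ]
green top [ 0.5259 -0.2747  0.118 ]
green top [ 0.5128 -0.3643  0.118 ]
green side [ 0.5264 -0.2733  0.113 ]
green side [ 0.514  -0.3638  0.113 ]
cup blob [([322.8, 243.8], 311)] [([314.7, 225.7], 49)]
needle [([252.0, 232.5], 8)] [([299.5, 180.7], 11)]
yellow [([242.9, 251.6], 53)] [([273.4, 173.8], 17)]
dial_center [array([0.575, 0.254, 0.074])]
dial_center [array([0.5699, 0.2611, 0.074 ])]
cup_floor [array([0.576, 0.055, 0.095])]
cup_floor [array([0.5888, 0.0675, 0.095 ])]
scale [array([0.5787, 0.1466, 0.    ])]
scale [array([0.5741, 0.1529, 0.    ])]
rack [array([ 0.5237, -0.319 ,  0.    ])]
rack [array([ 0.5207, -0.3155,  0.    ])]
zero_mark [array([0.5682, 0.2976, 0.074 ])]
zero_mark [array([0.571 , 0.3144, 0.074 ])]
jar [array([ 0.6811, -0.1978,  0.    ])]
reagent [array([ 0.6594, -0.377 ,  0.    ])]
kit_carton [array([ 0.7978, -0.0553,  0.    ])]
wash_bottle [array([0.7956, 0.1697, 0.    ])]
beaker [array([0.521 , 0.4857, 0.    ])]
```

View pics/crop.png

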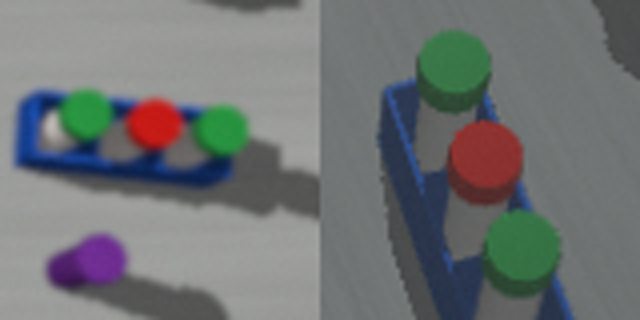

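Candidates for the red tube are the red cap in the rack's middle compartment at top (463,266) / side (366,390), the purple loose tube at top (452,300) / side (311,390), and the wash bottle's red cap at top (280,169). The crop confirms the middle rack tube is red, between two green ones, and that's my choice. The dial mark is at top (233,252) and the needle at top (252,232).

Emit:
jog_arm([
  [0,0,-1.126,401.5,-216,30,60],
  [0,0,-1.126,401.5,-216,30,60],
  [0,0,-1.126,401.5,-216,30,60],
  [0,0,-1.126,401.5,-216,30,60],
  [0,0,-1.126,401.5,-216,30,60],
  [0,0,-1.126,401.5,-216,30,60],
  [0,0,-1.126,401.5,-216,30,60],
  [0,0,-1.126,401.5,-216,30,60],
  [0,0,-1.126,401.5,-216,30,60],
  [0,0,-1.126,401.5,-216,30,60],
], grip_force=40)

```text
t: 3.4
eef_pos: [0.5175, -0.3223, 0.1791]
tool_rot: [0.0, 0.758, 0.653, -0.001]
contact_force: [0.2, -1.1, 0.5]
gripper_width: 0.702
grasp_force: 0.0
```

Emit:
jog_arm([
  [0,0,0,0,0,30,60],
  [0,0,0,0,0,60,60],
  [0,0,0,0,0,80,60],
  [0,0,0,0,0,90,60],
  [0,0,0,0,0,90,60],
  [0,0,0,0,0,90,25],
  [0,0,0,0,0,90,20],
  [0,0,0,0,0,90,20],
  [0,0,0,0,0,90,20],
], grip_force=40)

```text
t: 4.53
eef_pos: [0.5201, -0.3204, 0.0906]
tool_rot: [0.001, 0.756, 0.654, 0.0]
contact_force: [0.3, -0.6, 6.0]
gripper_width: 0.363
grasp_force: 39.5
```

```bash
python3 - <<'E'
from h import *
np.set_printoptions(precision=4,suppress=True)
s=bot.read_camera("side");cv2.imwrite("pics/grip.png",cv2.resize(cv2.cvtColor(s["pixels"][290:450,270:470],cv2.COLOR_RGB2BGR),None,fx=3.5,fy=3.5))
p,M,o=tool();print(p,M,o["gripper_width"],o["q"],o["contact_force"],o["grasp_force"],o["t"])
E
```

```text
[ 0.5201 -0.3204  0.0905] [[ 0.1445  0.9895  0.002 ]
 [ 0.9895 -0.1445 -0.0012]
 [-0.0009  0.0022 -1.    ]] 0.3583212274423706 [ 0.6924  0.5244 -0.3226  1.8     0.2135  0.8489  0.1238] [-0.4387 -0.3801  5.6166] 39.537872672080994 4.575
```

View pics/grip.png

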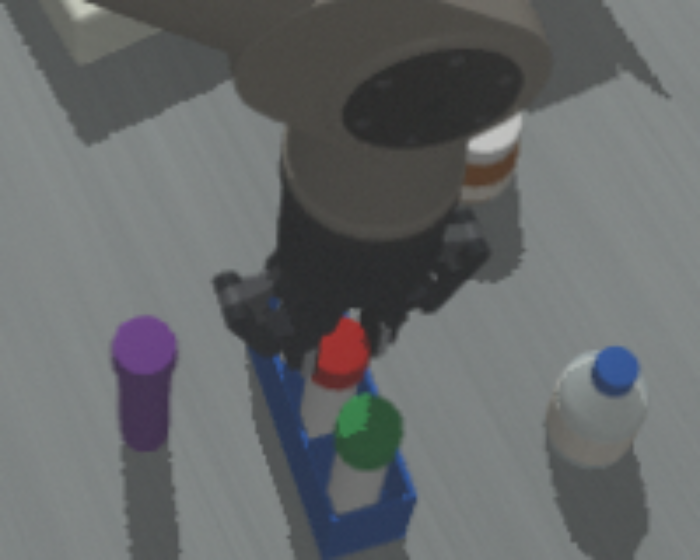

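```bash
python3 - <<'E'
import cv2,numpy as np
a=cv2.imread("pics/top0.png");b=cv2.imread("pics/side0.png")
r=lambda i:cv2.resize(i,(400,400),interpolation=cv2.INTER_CUBIC)
# 50px crops -> 8x
cv2.imwrite("pics/cd.png",np.hstack([r(a[218:268,300:350]),r(b[203:253,290:340])]))
E
```

```text
(no output)
```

View pics/cd.png

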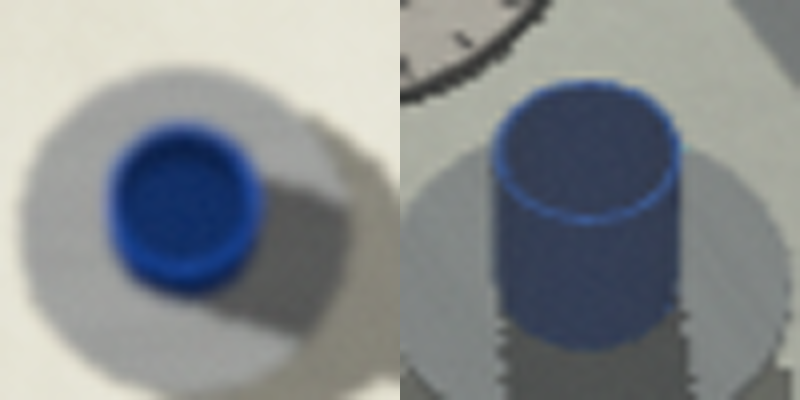

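Emit:
jog_arm([
  [0,0,0,0,0,-20,20],
  [0,0,0,0,0,-60,20],
  [0,0,0,0,0,-110,20],
  [0,0,0,0,0,-170,20],
  [0,0,0,0,0,-200,20],
  [0,0,0,0,0,-200,20],
])

```text
t: 5.32
eef_pos: [0.5205, -0.3204, 0.2932]
tool_rot: [0.003, 0.756, 0.654, 0.001]
contact_force: [0.1, 0.0, -1.9]
gripper_width: 0.36
grasp_force: 40.0
```

```bash
python3 - <<'E'
from h import *
np.set_printoptions(precision=4,suppress=True)
t,s=bot.read_camera("top"),bot.read_camera("side")
a,b=(322.65,242.1),(312.95,221.3)
print("rim",tri(t,a,s,b),at_z(t,a,.146),at_z(s,b,.146))
# pan disc in top0 : left edge 21,right ~351,top 66, bottom ~395 of crop ->
print("pan(top)z.09",at_z(t,(300+186/8-.5,218+230/8-.5),.09))
# overlay check of rim circles
c=at_z(t,a,.146)
th=np.linspace(0,6.28,5)[:4]
for C in(at_z(t,a,.146),at_z(s,b,.146)):
  for p in(t,s):
    print(proj(p,[C+.0255*np.array([np.cos(x),np.sin(x),0]) for x in th]).ravel())
# red tube held
def blob(p):
    h=cv2.cvtColor(p["pixels"],cv2.COLOR_RGB2HSV);m=cv2.inRange(h,(0,120,40),(8,255,255))|cv2.inRange(h,(172,120,40),(180,255,255))
    n,l,st,c=cv2.connectedComponentsWithStats(m);return [(c[i].round(1),st[i][4]) for i in range(1,n) if st[i][4]>15]
print(blob(t),blob(s)); pp,M,o=tool();print(pp,M[:,2],o["t"])
print([bot.tip_of("red_tube",s)[0:2]],proj(s,[pp-[0,0,.0865],pp]))
cv2.imwrite("pics/held.png",cv2.resize(cv2.cvtColor(s["pixels"][250:450,270:470],cv2.COLOR_RGB2BGR),None,fx=3,fy=3))
E
```

```text
rim [0.5834 0.0561 0.1507] [0.5851 0.0559 0.146 ] [0.5842 0.0599 0.146 ]
pan(top)z.09 [0.5844 0.0556 0.09  ]
[322.4561 232.7203 313.0552 242.2789 322.8301 251.5529 332.2442 241.9361]
[324.769  218.8226 309.2932 214.3526 303.2034 226.0686 318.9129 230.7174]
[320.9957 233.0637 311.5877 242.6249 321.3583 251.9015 330.7795 242.2821]
[323.6553 217.7047 308.2127 213.2497 302.1136 224.9255 317.7887 229.5585]
[(array([279.6, 168.3]), np.int32(89)), (array([485.4, 250.9]), np.int32(124))] [(array([377.8, 336. ]), np.int32(357))]
[ 0.5186 -0.3197  0.2889] [-0.0007  0.0002 -1.    ] 5.425
[[{'xy': [311.5, 413.5], 'score': 0.89}, {'xy': [368.6, 363.1], 'score': 0.71}]] [[369.8333 368.5824]
 [374.5657 343.8365]]
```

View pics/held.png

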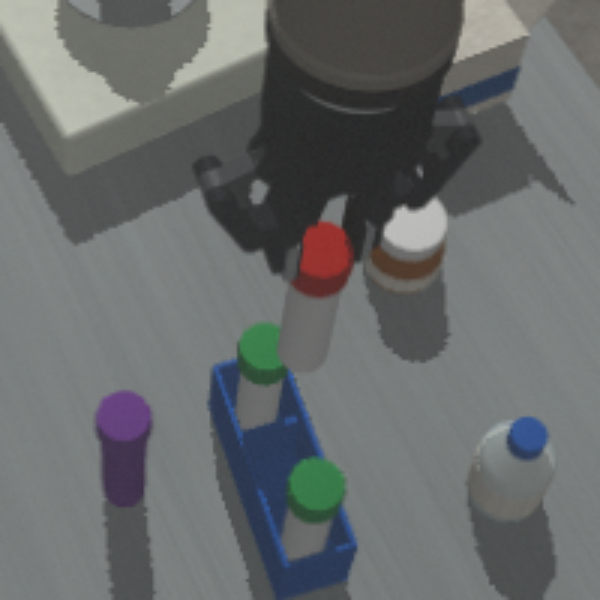

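Emit:
jog_arm([
  [0,0,0,30,0,0,20],
  [0,0,0,85,2,0,20],
  [0,0,0,145,4,0,20],
  [0,0,0,205,6,0,20],
  [0,0,0,265,8,0,20],
  [0,0,0,320,9,0,20],
  [0,0,0,360,10,0,20],
  [0,0,0,383,10.7,0,20],
  [0,0,0,383,10.7,0,20],
  [0,0,0,383,10.7,0,20],
])

```text
t: 6.72
eef_pos: [0.5845, 0.0559, 0.288]
tool_rot: [-0.0, 0.757, 0.654, -0.001]
contact_force: [-0.5, -0.1, -0.7]
gripper_width: 0.358
grasp_force: 39.9
```

```bash
python3 - <<'E'
from h import *
np.set_printoptions(precision=4,suppress=True)
t,s=bot.read_camera("top"),bot.read_camera("side")
pp,M,o=tool();print(pp,M,o["t"],o["contact_force"],o["q"])
for nm in("cup_floor","red_tube"):print([bot.tip_of(nm,p)[0:2] for p in(t,s)])
print(proj(s,[pp-[0,0,.0865]]))
S=cv2.resize(cv2.cvtColor(s["pixels"][150:270,250:390],cv2.COLOR_RGB2BGR),None,fx=5,fy=5)
cv2.imwrite("pics/over.png",S)
E
```

```text
[0.5849 0.0555 0.2886] [[ 0.1469  0.9892 -0.0011]
 [ 0.9892 -0.1469 -0.0009]
 [-0.0011 -0.001  -1.    ]] 6.825 [-0.5023 -0.6469 -2.2576] [ 0.2219  0.3176 -0.5369  1.6436  0.1709  1.2288 -0.4982]
[[{'xy': [324.3, 246.7], 'score': 0.57}, {'xy': [409.3, 220.9], 'score': 0.33}], [{'xy': [313.6, 237.0], 'score': 0.75}]]
[[{'xy': [440.0, 301.8], 'score': 0.64}], [{'xy': [311.2, 200.1], 'score': 0.81}, {'xy': [310.9, 413.0], 'score': 0.73}]]
[[314.1265 204.9963]]
```

View pics/over.png

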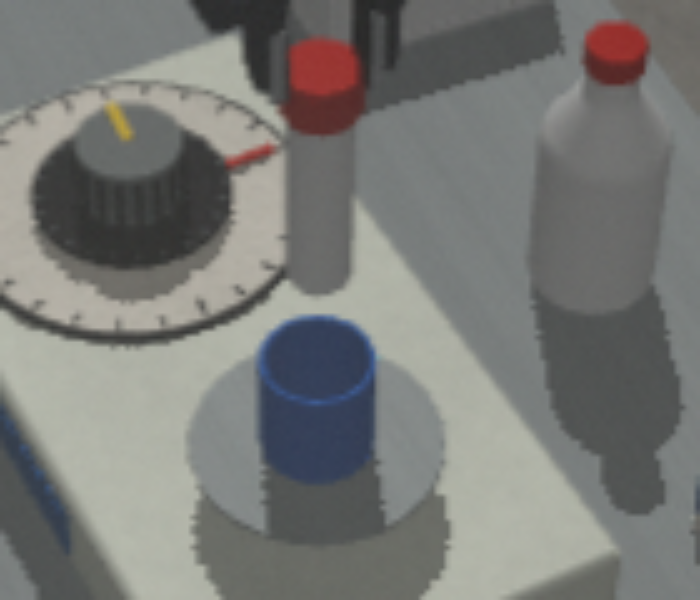

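Emit:
jog_arm([
  [0,0,0,2,0,12,20],
  [0,0,0,2,0,35,20],
  [0,0,0,2,0,60,20],
  [0,0,0,2,0,80,20],
  [0,0,0,2,0,92,20],
  [0,0,0,2,0,98,20],
  [0,0,0,2,0,100,20],
  [0,0,0,2,0,100,20],
])

```text
t: 8.02
eef_pos: [0.5857, 0.0595, 0.1897]
tool_rot: [0.0, 0.756, 0.654, 0.0]
contact_force: [0.5, 0.2, -0.8]
gripper_width: 0.36
grasp_force: 39.9
```

Emit:
jog_arm([
  [0,0,0,0,0,2,20],
  [0,0,0,0,0,4,20],
  [0,0,0,0,0,6,20],
  [0,0,0,0,0,8,20],
  [0,0,0,0,0,10,20],
  [0,0,0,0,0,12,20],
  [0,0,0,0,0,14,20],
  [0,0,0,0,0,14,20],
  [0,0,0,0,0,14,20],
])

```text
t: 9.15
eef_pos: [0.5854, 0.0595, 0.1753]
tool_rot: [0.0, 0.756, 0.654, 0.0]
contact_force: [0.1, -0.6, -0.4]
gripper_width: 0.361
grasp_force: 40.0
```

```bash
python3 - <<'E'
from h import *
np.set_printoptions(precision=4,suppress=True)
s=bot.read_camera("side")
pp,M,o=tool();print(pp,M[:,2],o["t"],o["contact_force"])
S=cv2.resize(cv2.cvtColor(s["pixels"][150:270,250:390],cv2.COLOR_RGB2BGR),None,fx=5,fy=5)
cv2.imwrite("pics/in.png",S)
E
```

```text
[0.5853 0.0595 0.1752] [-0. -0. -1.] 9.2 [-0.2409  0.2273 -0.1768]
```

View pics/in.png

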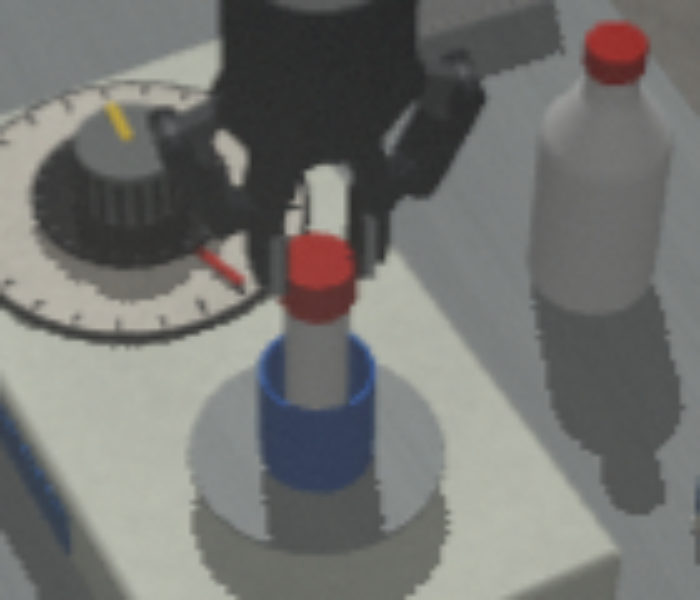

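The tube stands in the cup (crop cap at (320,275), cup rim at (317,370)) and the needle has swung clockwise to (222,268) in the crop. The tube is resting on the pan, so I release.

Emit:
jog_arm([
  [0,0,0,0,0,0,33],
  [0,0,0,0,0,0,38],
  [0,0,0,0,0,0,44],
  [0,0,0,0,0,0,52],
  [0,0,0,0,0,0,60],
  [0,0,0,0,0,0,60],
  [0,0,0,0,0,-15,60],
  [0,0,0,0,0,-40,70],
  [0,0,0,0,0,-75,70],
  [0,0,0,0,0,-75,70],
])

```text
t: 10.45
eef_pos: [0.5874, 0.0602, 0.2543]
tool_rot: [0.002, 0.756, 0.654, 0.003]
contact_force: [-0.1, 0.9, 0.2]
gripper_width: 0.821
grasp_force: 0.0
```

```bash
python3 - <<'E'
from h import *
np.set_printoptions(precision=4,suppress=True)
s,t=bot.read_camera("side"),bot.read_camera("top")
pp,M,o=tool();print(pp,M[:,1],M[:,2],o["t"],o["contact_force"],o["q"])
for nm in("red_tube","dial_center","zero_mark","needle_point"):print(nm,[[(d["xy"],d["score"]) for d in bot.tip_of(nm,p)[:2]] for p in (s,t)])
S=cv2.resize(cv2.cvtColor(s["pixels"][150:270,230:370],cv2.COLOR_RGB2BGR),None,fx=5,fy=5)
cv2.imwrite("pics/rel.png",S)
E
```

```text
[0.5855 0.0595 0.2509] [ 0.9895 -0.1445  0.0012] [ 0.0012 -0.0001 -1.    ] 10.55 [-0.1436  0.2145  0.1332] [ 0.2125  0.3472 -0.5356  1.6922  0.1916  1.1535 -0.5197]
red_tube [[([310.5, 414.2], 0.95), ([311.5, 232.8], 0.92)], [([439.2, 302.8], 0.77), ([324.4, 243.6], 0.44)]]
dial_center [[([277.8, 184.2], 0.97), ([310.6, 235.2], 0.72)], [([251.8, 250.4], 0.67)]]
zero_mark [[([267.3, 170.8], 0.56)], [([235.8, 251.3], 0.96), ([178.2, 272.0], 0.72)]]
needle_point [[([279.0, 206.6], 0.47)], [([293.6, 251.4], 0.53), ([270.2, 252.3], 0.42)]]
```

View pics/rel.png

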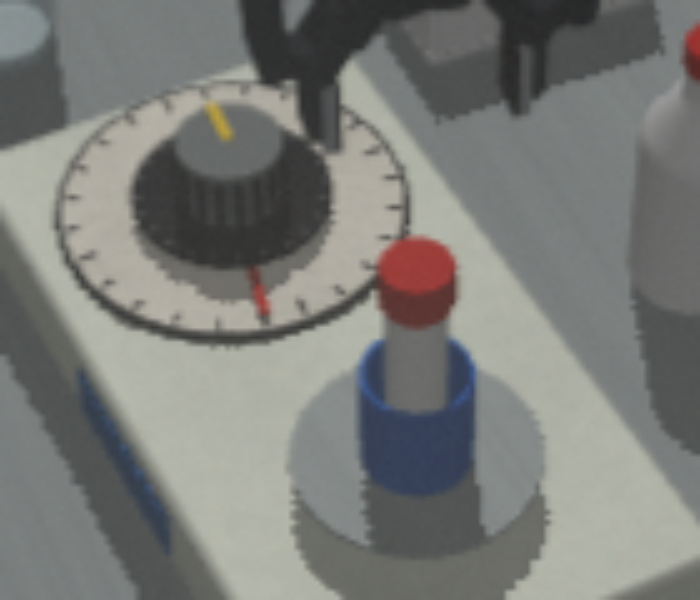

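```bash
cat > dial.py <<'E'
from h import *
np.set_printoptions(precision=4,suppress=True)
def pts(p,lo,hi,box):
    h=cv2.cvtColor(p["pixels"],cv2.COLOR_RGB2HSV);m=cv2.inRange(h,lo,hi)
    if lo[0]==0 and hi[0]<15:m|=cv2.inRange(h,(172,)+lo[1:],(180,255,255))
    x0,y0,x1,y1=box;k=np.zeros_like(m);k[y0:y1,x0:x1]=m[y0:y1,x0:x1]
    n,l,st,c=cv2.connectedComponentsWithStats(k,connectivity=8)
    if n<2:return np.zeros((0,2))
    i=1+np.argmax(st[1:,4]);y,x=np.nonzero(l==i);return np.c_[x,y].astype(float)
def wz(p,P,z):return np.array([at_z(p,q,z)[:2] for q in P])
def ends(p,P,z):
    w=wz(p,P,z);c=w.mean(0);u=np.linalg.svd(w-c)[2][0];d=(w-c)@u;return c,u,c+u*d.min(),c+u*d.max()
E
python3 - <<'E'
from dial import *
s,t=bot.read_camera("side"),bot.read_camera("top")
t0=dict(t);t0["pixels"]=cv2.cvtColor(cv2.imread("pics/top0.png"),cv2.COLOR_BGR2RGB)
s0=dict(s);s0["pixels"]=cv2.cvtColor(cv2.imread("pics/side0.png"),cv2.COLOR_BGR2RGB)
x,y=lambda a:230+(a+.5)/5-.5,lambda b:150+(b+.5)/5-.5
print("side knob top",at_z(s,(x(230),y(145)),.108),"outer",at_z(s,(x(233.5),y(207)),.065))
for n,p,b in(("top0",t0,(220,215,290,295)),("side0",s0,(235,160,315,220)),("side",s,(235,160,315,220)),("top",t,(220,215,290,295))):
    P=pts(p,(0,120,60),(8,255,255),b);Y=pts(p,(18,110,80),(34,255,255),b)
    for nm,Q,zz in(("needle",P,.067),("yellow",Y,.108 if "side" in n else .090)):
        if len(Q)>4:
            c,u,a,e=ends(p,Q,zz);print(n,nm,len(Q),"c",c,"ang",np.degrees(np.arctan2(u[1],u[0])),a,e)
# flange/dial in top0: fit outer boundary of dark mask at z .074
g=cv2.cvtColor(t0["pixels"],cv2.COLOR_RGB2GRAY)
P=pts(t0,(0,0,0),(180,255,60),(220,215,290,295));c,r=cv2.minEnclosingCircle(P.astype(np.float32));print("flange top0 px",c,r,at_z(t0,c,.074))
e=cv2.fitEllipse(cv2.convexHull(P.astype(np.float32)));print(e,at_z(t0,e[0],.074))
E
```

```text
side knob top [0.5709 0.2509 0.108 ] outer [0.5705 0.2512 0.065 ]
top0 needle 8 c [0.6322 0.2545] ang -179.52856456161643 [0.6423 0.2546] [0.622  0.2544]
top0 yellow 54 c [0.5734 0.2764] ang -80.95970921734018 [0.5704 0.2955] [0.5771 0.2537]
side0 needle 11 c [0.6362 0.259 ] ang -177.21452541505187 [0.6468 0.2596] [0.6243 0.2585]
side0 yellow 17 c [0.5719 0.2685] ang -93.02596752841505 [0.5725 0.2799] [0.5713 0.2566]
side needle 89 c [0.6305 0.1776] ang -113.33567053994028 [0.6374 0.1935] [0.623  0.1601]
side yellow 17 c [0.5719 0.2685] ang -93.02596752841505 [0.5725 0.2799] [0.5713 0.2566]
top needle 6 c [0.5612 0.1901] ang -96.00972488417389 [0.5617 0.1951] [0.5606 0.184 ]
top yellow 56 c [0.5731 0.2768] ang -79.74376820030253 [0.5697 0.2955] [0.5773 0.2537]
flange top0 px (253.2432403564453, 253.3783721923828) 16.649494171142578 [0.571  0.2496 0.074 ]
((253.28070068359375, 253.37466430664062), (32.284339904785156, 33.13157653808594), 72.05791473388672) [0.571  0.2495 0.074 ]
```

Emit:
jog_arm([
  [0,0,0.15,40,-10,0,80],
  [0,0,0.33,90,-20,0,80],
  [0,0,0.51,140,-32,0,80],
  [0,0,0.68,175,-40,20,80],
  [0,0,0.73,186.4,-41.9,50,80],
  [0,0,0.73,186.4,-41.9,90,80],
  [0,0,0.73,186.4,-41.9,110,80],
  [0,0,0.73,186.4,-41.9,110,80],
  [0,0,0.73,186.4,-41.9,110,80],
])

```text
t: 12.18
eef_pos: [0.5719, 0.2502, 0.1417]
tool_rot: [-0.0, 0.94, 0.341, 0.001]
contact_force: [-0.3, 0.4, 1.2]
gripper_width: 0.935
grasp_force: 0.0
```

```bash
python3 - <<'E'
from dial import *
pp,M,o=tool();print(pp,M[:,0],M[:,1],M[:,2],o["t"],o["q"],o["contact_force"],o["gripper_width"])
d=np.array([.571,.2503])-pp[:2];print("tool shift mm",1000*M[:2,:2].T@d)
s=bot.read_camera("side")
P=pts(s,(0,120,60),(8,255,255),(255,195,300,220));
if len(P):
    c=wz(s,P,.067).mean(0);print(len(P),c,np.degrees(np.arctan2(c[1]-.2503,c[0]-.571)))
E
```

```text
[0.5719 0.2502 0.1417] [0.7679 0.6405 0.0022] [ 0.6405 -0.7679  0.0005] [ 0.002  0.001 -1.   ] 12.175 [-0.1917  0.4978 -0.4326  1.7246  0.2453  0.9706 -1.5927] [-0.2882  0.3511  1.2123] 0.9348208914810201
tool shift mm [-0.6333 -0.6375]
11 [0.5592 0.1876] -100.65053415406189
```

Emit:
jog_arm([
  [0,0,0,-0.6,-0.6,25,80],
  [0,0,0,-0.6,-0.6,50,80],
  [0,0,0,-0.6,-0.6,62,80],
  [0,0,0,-0.6,-0.6,63,70],
  [0,0,0,-0.6,-0.6,63,60],
  [0,0,0,-0.6,-0.6,63,54],
  [0,0,0,-0.6,-0.6,63,45],
  [0,0,0,-0.6,-0.6,63,45],
  [0,0,0,-0.6,-0.6,63,45],
], grip_force=50)

```text
t: 13.35
eef_pos: [0.5706, 0.2507, 0.079]
tool_rot: [-0.0, 0.94, 0.341, 0.001]
contact_force: [-1.5, -0.3, 7.1]
gripper_width: 0.593
grasp_force: 50.5
```

Emit:
jog_arm([
  [0,0,-0.08,0,0,0,45],
  [0,0,-0.23,0,0,0,45],
  [0,0,-0.38,0,0,0,45],
  [0,0,-0.53,0,0,0,45],
  [0,0,-0.68,0,0,0,45],
  [0,0,-0.83,0,0,0,45],
  [0,0,-0.98,0,0,0,45],
  [0,0,-1.13,0,0,0,45],
  [0,0,-1.25,0,0,0,45],
  [0,0,-1.3,0,0,0,45],
])

```text
t: 14.6
eef_pos: [0.5725, 0.2503, 0.0791]
tool_rot: [0.001, 0.542, 0.841, 0.002]
contact_force: [3.4, -1.0, 4.6]
gripper_width: 0.592
grasp_force: 51.1
```

```bash
python3 - <<'E'
from dial import *
pp,M,o=tool();print(pp,np.degrees(np.arctan2(M[1,1],M[0,1])),o["t"],o["q"],o["contact_force"],o["torque"])
for n,b in(("top",(220,215,290,295)),("side",(235,155,315,220))):
    p=bot.read_camera(n);Y=pts(p,(18,110,80),(34,255,255),b);P=pts(p,(0,120,60),(8,255,255),b)
    if len(Y):w=wz(p,Y,.074).mean(0);print(n,"Y",len(Y),w,np.degrees(np.arctan2(w[1]-.2503,w[0]-.571)))
E
```

```text
[0.5725 0.2503 0.0791] 24.401572387912168 14.6 [-0.0012  0.6434 -0.7122  1.7546  0.5116  0.9326 -0.5007] [ 3.3597 -0.9527  4.574 ] [-0.1449 -0.4136 -0.0797]
top Y 31 [0.5359 0.2629] 160.22385111698512
side Y 17 [0.5337 0.267 ] 155.83143680783513
```

Emit:
jog_arm([
  [0,0,-0.15,0,0,0,45],
  [0,0,-0.32,0,0,0,45],
  [0,0,-0.49,0,0,0,45],
  [0,0,-0.66,0,0,0,45],
  [0,0,-0.83,0,0,0,45],
  [0,0,-1.0,0,0,0,45],
  [0,0,-1.17,0,0,0,45],
  [0,0,-1.34,0,0,0,45],
  [0,0,-1.5,0,0,0,45],
  [0,0,-1.61,0,0,0,45],
])

```text
t: 15.95
eef_pos: [0.5733, 0.2525, 0.0792]
tool_rot: [0.004, -0.231, 0.973, 0.002]
contact_force: [6.5, 6.2, -1.0]
gripper_width: 0.595
grasp_force: 52.0
```

Emit:
jog_arm([
  [0,0,0,0,0,0,45],
  [0,0,0,0,0,0,45],
])

```text
t: 16.2
eef_pos: [0.5733, 0.2524, 0.0792]
tool_rot: [0.004, -0.23, 0.973, 0.002]
contact_force: [5.8, 5.3, 0.5]
gripper_width: 0.594
grasp_force: 52.1
```

```bash
cat > meas.py <<'E'
from dial import *
pp,M,o=tool();print(pp,np.degrees(np.arctan2(M[1,1],M[0,1])),o["t"],o["q"],o["contact_force"],o["torque"])
C=np.array([.571,.2503])
a=lambda w:np.degrees(np.arctan2(w[1]-C[1],w[0]-C[0]))
for n,b in(("top",(225,230,285,285)),("side",(235,155,305,220))):
    p=bot.read_camera(n)
    h=cv2.cvtColor(p["pixels"],cv2.COLOR_RGB2HSV)
    for nm,m,z in(("Y",cv2.inRange(h,(18,110,70),(34,255,255)),.074),("N",cv2.inRange(h,(0,110,50),(8,255,255))|cv2.inRange(h,(172,110,50),(180,255,255)),.067)):
        k=np.zeros_like(m);k[b[1]:b[3],b[0]:b[2]]=m[b[1]:b[3],b[0]:b[2]]
        nn,l,st,c=cv2.connectedComponentsWithStats(k,connectivity=8)
        for i in range(1,nn):
            if st[i][4]<3:continue
            y,x=np.nonzero(l==i)
            w=wz(p,np.c_[x,y].astype(float),z);r=np.hypot(*(w-C).T)
            print(n,nm,st[i][4],"ctr",w.mean(0),"ang %.1f r %.3f-%.3f"%(a(w.mean(0)),r.min(),r.max()),"far-ang %.1f"%a(w[r>np.percentile(r,60)].mean(0)))
    if __name__=="__main__":
        x0,y0=(220,220) if n=="top" else (235,150)
        cv2.imwrite("pics/%s_%.2f.png"%(n,o["t"]),cv2.resize(cv2.cvtColor(p["pixels"][y0:y0+75,x0:x0+75],cv2.COLOR_RGB2BGR),(400,400),interpolation=cv2.INTER_CUBIC))
E
python3 meas.py
```

```text
[0.5733 0.2524 0.0792] 116.5704201572688 16.2 [ 0.1997  0.7923 -1.0541  1.7404  0.7783  1.0793  0.9148] [5.7622 5.3018 0.4585] [ 1.149  -1.4366  0.0813]
side Y 19 ctr [0.5785 0.2731] ang 71.9 r 0.013-0.037 far-ang 72.6
side Y 12 ctr [0.5603 0.2153] ang -106.9 r 0.028-0.045 far-ang -106.4
side N 15 ctr [0.5599 0.1882] ang -100.1 r 0.050-0.073 far-ang -99.9
```

Emit:
jog_arm([
  [0,0,-0.05,0,0,0,45],
  [0,0,-0.09,0,0,0,45],
  [0,0,-0.09,0,0,0,45],
  [0,0,-0.09,0,0,0,60],
  [0,0,-0.09,0,0,0,75],
  [0,0,-0.09,0,0,0,80],
  [0,0,-0.09,0,0,-20,80],
  [0,0,-0.09,0,0,-60,80],
  [0,0,-0.09,0,0,-100,80],
  [0,0,-0.09,0,0,-120,80],
])

```text
t: 17.55
eef_pos: [0.5706, 0.2511, 0.2007]
tool_rot: [0.002, -0.274, 0.962, 0.0]
contact_force: [-1.0, -0.4, -0.3]
gripper_width: 0.936
grasp_force: 0.0
```

```bash
python3 - <<'E'
from h import *
pp,M,o=tool();print(o["t"],pp,M.round(3).tolist(),o["q"].round(2))
print(1000*M.T@(np.array([.571,.2505,.2])-pp), "shift for world (-.11,+0,0):",1000*M.T@np.array([-.12,0.03,0]))
E
```

```text
17.55 [0.57058523 0.25105654 0.20066096] [[-0.85, -0.526, 0.003], [-0.526, 0.85, 0.002], [-0.004, -0.0, -1.0]] [ 0.27  0.68 -1.18  1.64  0.65  1.27  1.09]
[-0.0571858  -0.69138807  0.66132814] shift for world (-.11,+0,0): [86.22576424 88.68485995 -0.33644684]
```

Emit:
jog_arm([
  [0,0,0,3,30,-10,80],
  [0,0,0,6,85,-30,80],
  [0,0,0,9,140,-50,80],
  [0,0,0,12.6,190,-60,80],
  [0,0,0,12.6,207.6,-60,80],
  [0,0,0,12.6,207.6,-60,80],
])

```text
t: 18.3
eef_pos: [0.4493, 0.4203, 0.257]
tool_rot: [-0.0, -0.275, 0.962, -0.0]
contact_force: [-0.4, 0.5, -0.6]
gripper_width: 0.938
grasp_force: 0.0
```

```bash
python3 meas.py; ls pics; python3 - <<'E'
import cv2,glob,numpy as np
t=sorted(glob.glob("pics/top_1*"))[-1];s=sorted(glob.glob("pics/side_1*"))[-1];print(t,s)
cv2.imwrite("pics/both.png",np.hstack([cv2.imread(t),cv2.imread(s)]))
E
```

```text
[0.4493 0.4203 0.257 ] 121.88164046421795 18.3 [-0.0469  0.6141 -1.2036  1.5946  0.585   1.3433  0.8006] [-0.3833  0.5137 -0.5935] [-0.0309  0.0054  0.0412]
top Y 33 ctr [0.5759 0.2412] ang -61.5 r 0.004-0.023 far-ang -77.9
top Y 21 ctr [0.5651 0.2126] ang -98.8 r 0.028-0.046 far-ang -99.0
top N 13 ctr [0.5612 0.1922] ang -99.5 r 0.051-0.067 far-ang -100.3
side Y 18 ctr [0.5801 0.2744] ang 69.3 r 0.016-0.037 far-ang 71.5
side Y 11 ctr [0.5643 0.216 ] ang -101.0 r 0.026-0.043 far-ang -101.2
side N 12 ctr [0.5595 0.1881] ang -100.5 r 0.053-0.073 far-ang -100.9
cd.png
crop.png
grip.png
held.png
in.png
over.png
rel.png
side0.png
side_16.20.png
side_18.30.png
top0.png
top_16.20.png
top_18.30.png
topc.png
pics/top_18.30.png pics/side_18.30.png
```

View pics/both.png

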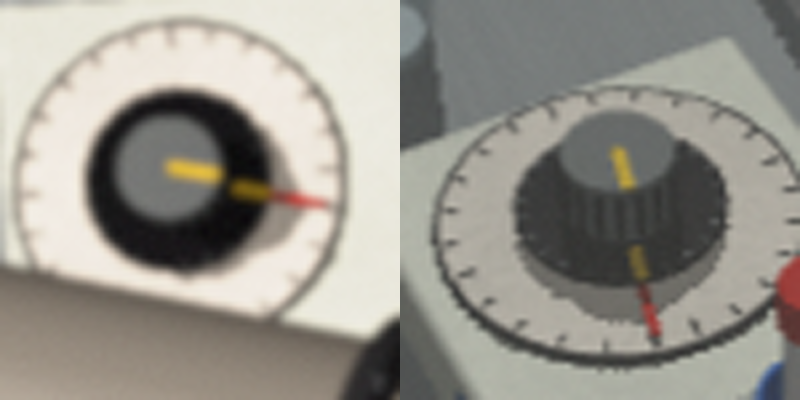

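The mark (top crop (250,187), side crop (639,262)) lies in line with the needle (top crop (300,200), side crop (650,310)), measured to about 1 degree in both views. The arm is clear.

```bash
python3 -c "
from station import bot
print(bot.hand_in())"
```

```text
the job is handed in; nothing more can be done
None
```

The red-capped tube stands upright in the cup on the scale's pan, the bezel's zero mark lines up with the needle to within about 1°, and the job was handed in at about 18 s with the arm clear; no verdict came back.

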